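# Make up two battery test kits

### The arm

A 6-joint arm with a two-finger parallel gripper is mounted at the origin on the work surface. World frame = base frame: x ahead of the robot, y to its left, z up, the work surface at z = 0. Lengths are in m, angles in rad, forces in N, time in s.
With the tool pointing down it reaches from about 0.325 to 0.85 m from the base axis. Payload 4.4 kg.
Tool frame: the origin (TCP) lies midway between the tips of the shut fingers; the grasp point (between the pads) lies 19 mm behind it; y points along the fingers, x is the direction in which the jaws open and shut, and the axes are right-handed (so a half turn about y gives the same grasp; the last joint's range is limited). The gripper opens to 94 mm and grips with 3 to 60 N. Pads are 16 mm wide; open, the fingers measure 119 mm over their backs; the gripper's body (75 mm by 177 mm) begins 78 mm behind the grasp point.
Start: joints at [-1.456, 0.207, 1.542, -0, 1.393, -0.15], TCP at [0.151, -0.555, 0.205] pointing down, gripper open.
Joint ranges: [-2.73, 2.73], [-0.86, 2.22], [0.23, 2.46], [-1.11, 4.25], [0.08, 2.63], [-2.82, 2.82]. Speed limits (rad/s): [2.79, 2.79, 3.14, 3.14, 3.14, 3.14].

### API

Orientations are given as a 3x3 rotation matrix whose columns are the frame's x, y, z axes.
In Python, from station import bot gives the robot as it stands.
- The arm moves only by the shell command python3 -m crank 'ROWS' [FORCE]. ROWS is a JSON object of lists of equal length, an entry for each row: "dp": the shift along the tool's x, y, z in m, a list of three; "twist": the turn, a rotation vector about the tool's x, y, z in degrees, a list of three; "jaw": the opening, from 0 (shut) to 1 (fully open). In form: {"dp": [[x, y, z], ...], "twist": [[rx, ry, rz], ...], "jaw": [jaw, ...]}. A call has exactly 10 rows; each row shifts and turns the commanded pose from where the row before left it, along the tool's axes as they then stand; what a row does not reach is not made up. A row lasts 1/8 s, in which the tool goes at most 62.5 mm and 10.7 degrees, less where a joint would pass 70% of its speed; a pose out of reach is approached as far as the arm can. A call with a gripper value outside its range is refused whole. The fingers move at their own pace and stop on an object; FORCE is the grip in N (left out, the last holds). Time passes only in rows, so rows that do not move let the fingers close, or fill a call up. It gives the time, the measured TCP pose, the force and the opening at its end, in the units of the state.
- bot.read_state(): the state, without advancing time (a new reading comes with each control period).
- bot.read_camera(name): name is "scene" or "top" or "wrist"; returns a dict with "color" (400x640x3 uint8, red, green, blue), "fx", "fy", "cx", "cy" (pixels), "position" and "orientation" of the camera in the world. Camera axes: x right, y down, z forward; pixel columns grow to the right and rows downward; lengths in m; the calibration is good to about 2 mm. A picture is of the moment at which its call begins. There is no depth.
- bot.hand_in(): hands the job in, once; it reports no verdict.
Trained networks look in a picture, given as the dict that the camera call returned (one of the last four; its "shot" number tells which), for a name from the list of things; names that differ only in an ending like _2 or _b are one class to them, and where a whole thing is asked for, a point or a joint stands for the part that bears it (a point fixed in the world has none). Each returns a list of dicts, best first, with "confidence" (0 to 1); they miss things now and then, are a little off and sometimes report something else, mostly with a low value. They report only what shows in the picture. A call takes as long as a camera call. They do not tell look-alikes from the thing itself.
- bot.search_frame(query, picture): "rect" ([left, top, width, height] in pixels, round what is visible of it).
- bot.masks_of(query, picture): "mask" (400x640 bool, what is visible of it) and "rect" ([left, top, width, height] in pixels, round what is visible of it).
The state is a dict: "t": time; "joint_pos": joint angles; "dq": joint speeds; "effort": joint torques, N m; "position": TCP position; "tool_rot": TCP orientation; "wrist_force": force on the tool from outside, world axes, zero at the start; "moment": the same for the moment, N m; "finger_gap": finger opening in m.
Only numpy, scipy, OpenCV 4.12 (cv2) and the standard library are available. Lean on these libraries where they do the work, as an engineer would, in place of code of your own. Each camera call takes 0.05 s, during which the arm holds its last target.

### The job

Make up two battery test kits from the stock in the middle of the bench. The blue tray gets the purple cell, standing upright inside its black ring, and the gold resistor; the orange tray gets the yellow cell, standing upright inside its black ring, the copper bar and the red terminal post. Lay the resistor, the bar and the post flat on their base in the plain compartments, each in a compartment of its own, and leave the white cell and the black resistor where they are.

Things in the scene. Friction and masses are not known exactly. Their poses are not given: they have to be found in the camera images.
- purple_cell: Purple battery cell standing upright, diameter 32 mm, 50 mm tall, small steel button on top; 110 g; origin at the centre of its underside, z up.
- yellow_cell: Yellow battery cell standing upright, diameter 32 mm, 50 mm tall, small steel button on top; 110 g; origin at the centre of its underside, z up.
- white_cell: White battery cell standing upright, diameter 32 mm, 50 mm tall, small steel button on top; 110 g; origin at the centre of its underside, z up. Not wanted in any kit.
- gold_resistor: Gold power resistor lying flat: finned block 44 mm long (its x) by 32 mm wide (its y) by 22 mm high, with a steel lug at each end of x (58 mm long overall); 90 g; origin at the centre of its underside. 
- black_resistor: Black power resistor lying flat: finned block 44 mm long (its x) by 32 mm wide (its y) by 22 mm high, with a steel lug at each end of x (58 mm long overall); 90 g; origin at the centre of its underside. Not wanted in any kit.
- copper_bar: Copper bus bar lying flat, 56 mm long (its x) by 28 mm wide (its y) by 16 mm thick, with two bolt heads on top that reach to 22 mm height; 200 g; origin at the centre of its underside.
- terminal_post: Terminal post standing upright: round brass foot of 28 mm diameter (lowest 8 mm), a narrow neck, and a round red knob of 28 mm diameter from 12 to 38 mm height; 70 g; origin at the centre of its underside, z up.
- blue_tray: Blue tray, fixed, 216 (its x) by 100 mm (y); walls 14 high, walls and floor 3 thick; origin: centre of its underside. Two dividers make three compartments, each 68 (x) by 94 mm (y) inside, centred at x = -71, 0, +71 mm, y = 0. In the +x one, farthest from the robot, a black ring stands on the floor at its centre: inner diameter 54, outer 60, 10 mm high. The other two are plain and empty.
- orange_tray: Orange tray, fixed, 216 (its x) by 100 mm (y); walls 14 high, walls and floor 3 thick; origin: centre of its underside. Two dividers make three compartments, each 68 (x) by 94 mm (y) inside, centred at x = -71, 0, +71 mm, y = 0. In the +x one, farthest from the robot, a black ring stands on the floor at its centre: inner diameter 54, outer 60, 10 mm high. The other two are plain and empty.
Mind the look-alikes: they are no part of the job. Leave any green or turquoise look-alike of the copper_bar alone.

How it is judged:
At the end, for the whole second after the job is handed in: Cells in the rings of their trays (13 mm per axis); resistor, bar, post each in its own plain compartment of its tray (26 mm in tray x, 38 mm in y of its centre); all five within 5 mm of the floor, upright to 0.1 rad, at rest; white cell and black resistor within 20 mm of their start (x of purple_cell in the frame of blue_tray between 0.058 and 0.084 m and y of purple_cell in the frame of blue_tray between -0.013 and 0.013 m and z of purple_cell in the frame of blue_tray between -0.002 and 0.008 m and angle between each of purple_cell, yellow_cell, gold_resistor, copper_bar, terminal_post's own z axis and vertical below 0.1 rad and linear speed of each of purple_cell, yellow_cell, gold_resistor, copper_bar, terminal_post below 0.02 m/s and angular speed of each of purple_cell, yellow_cell, gold_resistor, copper_bar, terminal_post below 0.2 rad/s and x of yellow_cell in the frame of orange_tray between 0.058 and 0.084 m and y of yellow_cell in the frame of orange_tray between -0.013 and 0.013 m and z of yellow_cell in the frame of orange_tray between -0.002 and 0.008 m and z of gold_resistor in the frame of blue_tray between -0.002 and 0.008 m and z of copper_bar in the frame of orange_tray between -0.002 and 0.008 m and z of terminal_post in the frame of orange_tray between -0.002 and 0.008 m and ((x of gold_resistor in the frame of blue_tray between -0.026 and 0.026 m and y of gold_resistor in the frame of blue_tray between -0.038 and 0.038 m) or (x of gold_resistor in the frame of blue_tray between -0.097 and -0.045 m and y of gold_resistor in the frame of blue_tray between -0.038 and 0.038 m)) and (((x of copper_bar in the frame of orange_tray between -0.026 and 0.026 m and y of copper_bar in the frame of orange_tray between -0.038 and 0.038 m) and (x of terminal_post in the frame of orange_tray between -0.097 and -0.045 m and y of terminal_post in the frame of orange_tray between -0.038 and 0.038 m)) or ((x of copper_bar in the frame of orange_tray between -0.097 and -0.045 m and y of copper_bar in the frame of orange_tray between -0.038 and 0.038 m) and (x of terminal_post in the frame of orange_tray between -0.026 and 0.026 m and y of terminal_post in the frame of orange_tray between -0.038 and 0.038 m))) and distance of each of white_cell, black_resistor from where it was at the start of the episode below 0.02 m); the robot touches nothing.
It fails at once if the white cell or the black resistor is moved more than 20 mm (distance of any of white_cell, black_resistor from where it was at the start of the episode above 0.02 m).
It also fails if it takes over 125 s, if anything falls off the work surface, if the arm or the gripper's body presses on something with over 40 N, if the wrist force passes 120 N, or if a joint passes its speed limit or range.

## Working session

There is one attempt and no reset: what is moved stays moved. The work goes in short steps, Python scripts to look and compute and a shell command to move; the robot and the scene stay as the last step left them, time stands still between calls to the robot, and variables do not carry over. Pictures are saved under pics/ and viewed, and the job is handed in when it is done.

```bash
ls; mkdir -p pics
python3 - <<'E'
from station import bot
import cv2, numpy as np
s=bot.read_state()
for k,v in s.items(): print(k,np.round(v,4).tolist())
for n in ["scene","top","wrist"]:
    p=bot.read_camera(n)
    cv2.imwrite(f"pics/{n}0.png",p["color"][...,::-1])
    print(n,p["shot"],p["fx"],p["fy"],p["cx"],p["cy"],np.round(p["position"],4),np.round(p["orientation"],4).tolist())
E
```

```text
pics
t 0.0
joint_pos [-1.4555, 0.2074, 1.5429, -0.0, 1.3935, -0.1505]
dq [-0.0004, -0.0008, 0.0014, 0.0001, -0.0009, -0.0004]
effort [0.0017, -37.0875, -28.1415, 0.07, 0.0361, -0.0002]
position [0.1509, -0.554, 0.2043]
tool_rot [[0.2627, -0.0003, 0.9649], [-0.9649, 0.0022, 0.2627], [-0.0022, -1.0, 0.0003]]
wrist_force [0.4283, 0.4991, 0.0202]
moment [0.0479, -0.0111, 0.0236]
finger_gap 0.0942
scene 1 420.92156625649426 420.92156625649426 315.8291772921976 195.2333271175999 [ 1.0895 -0.0308  0.5591] [[0.0258, 0.6542, -0.7559], [0.9997, -0.0178, 0.0187], [-0.0012, -0.7561, -0.6545]]
top 2 363.8656322396018 363.8656322396018 321.443541258675 196.4461235794507 [ 0.3349 -0.0169  0.9105] [[0.0181, -0.9853, 0.1701], [-0.9998, -0.018, 0.0019], [0.0012, -0.1701, -0.9854]]
wrist 3 350.3957266002475 350.3957266002475 320.33221988006846 198.58267762840137 [ 0.2147 -0.5369  0.384 ] [[0.2618, -0.9399, -0.2193], [-0.9651, -0.2554, -0.0576], [-0.0019, 0.2267, -0.974]]
```

View pics/top0.png

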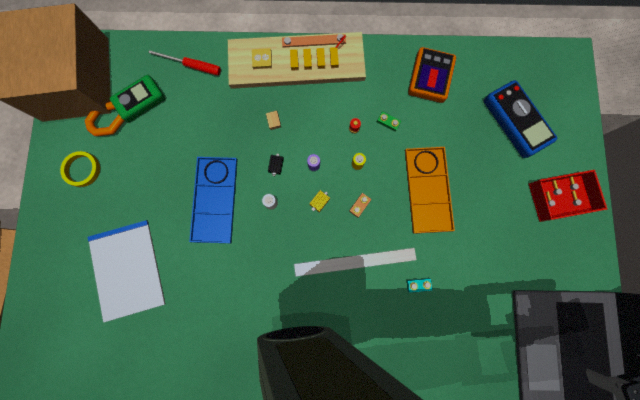

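View pics/scene0.png

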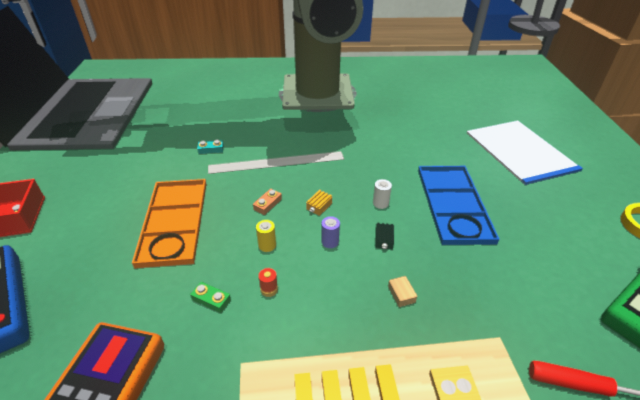

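View pics/wrist0.png

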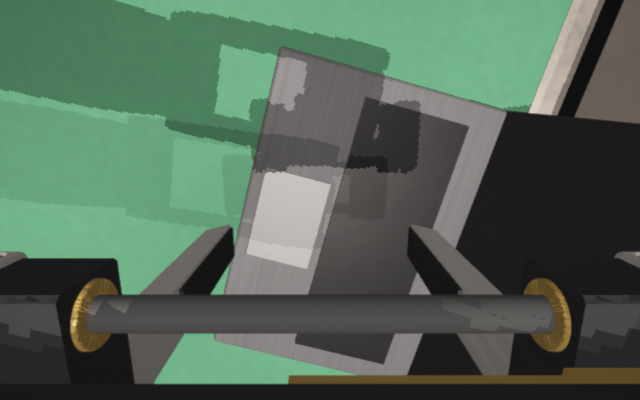

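Every item shows in the top and scene views. In the top view, by pixel:

| Item | Pixel |
|---|---|
| Blue tray | (216,200) |
| Orange tray | (430,190) |
| Purple cell | (314,161) |
| Yellow cell | (359,160) |
| White cell | (269,201) |
| Gold resistor | (319,201) |
| Black resistor | (276,163) |
| Copper bar | (361,205) |
| Red post | (355,125) |
| Green look-alike | (388,122) |
| Turquoise look-alike | (420,285) |

Next I'll fit the poses by matching model silhouettes to the masks in both cameras.

```bash
cat > h.py <<'E'
from station import bot
import cv2, numpy as np
from scipy.optimize import minimize
def disc(r,z,n=40):
    a=np.linspace(0,2*np.pi,n,endpoint=False); return np.c_[r*np.cos(a),r*np.sin(a),np.full(n,z)]
def box(lx,ly,z0,z1):
    return np.array([[sx*lx/2,sy*ly/2,z] for sx in(-1,1) for sy in(-1,1) for z in(z0,z1)])
cell=np.r_[disc(.016,0),disc(.016,.048),disc(.005,.05)]
MODEL=dict(purple_cell=cell,yellow_cell=cell,white_cell=cell,
 gold_resistor=np.r_[box(.044,.032,0,.022)],black_resistor=np.r_[box(.044,.032,0,.022)],
 copper_bar=np.r_[box(.056,.028,0,.016)],
 terminal_post=np.r_[disc(.014,0),disc(.014,.038)],
 blue_tray=box(.216,.1,0,.014),orange_tray=box(.216,.1,0,.014))
def proj(P,pic):
    R=np.array(pic["orientation"]);c=(P-np.array(pic["position"]))@R
    return np.c_[pic["fx"]*c[:,0]/c[:,2]+pic["cx"],pic["fy"]*c[:,1]/c[:,2]+pic["cy"]]
def ray(u,v,z,pic):
    R=np.array(pic["orientation"]);d=R@np.array([(u-pic["cx"])/pic["fx"],(v-pic["cy"])/pic["fy"],1.])
    p=np.array(pic["position"]); return p+d*(z-p[2])/d[2]
def place(m,x,y,yaw,z=0):
    c,s=np.cos(yaw),np.sin(yaw); return m@np.array([[c,s,0],[-s,c,0],[0,0,1]])+[x,y,z]
def hullmask(P,pic,S=4):
    uv=proj(P,pic); h=cv2.convexHull(((uv+.5)*S).astype(np.float32)); im=np.zeros((400*S,640*S),np.uint8)
    cv2.fillConvexPoly(im,(h*16).astype(np.int32),1,shift=4); return im
def hullpts(P,pic): return cv2.convexHull(proj(P,pic).astype(np.float32))[:,0]
def fit(name,obs,x0,z=0):
    """obs: list of (pic,mask). match hull outline to mask outline"""
    m=MODEL[name]
    data=[]
    for pic,mask in obs:
        cs,_=cv2.findContours(mask.astype(np.uint8),cv2.RETR_EXTERNAL,cv2.CHAIN_APPROX_NONE)
        c=max(cs,key=cv2.contourArea); c=cv2.convexHull(c)
        x,y,w,hh=cv2.boundingRect(c)
        x0_,y0_=max(x-25,0),max(y-25,0)
        data.append((pic,mask,(x0_,y0_,min(x+w+25,640),min(y+hh+25,400))))
    S=4
    def cost(p):
        t=0
        P=place(m,p[0],p[1],p[2]/10,z)
        for pic,mask,(a,b,c,d) in data:
            h=((hullpts(P,pic)+.5-[a,b])*S); im=np.zeros(((d-b)*S,(c-a)*S),np.uint8)
            cv2.fillConvexPoly(im,np.round(h*16).astype(np.int32),1,shift=4)
            mm=np.kron(mask[b:d,a:c].astype(np.uint8),np.ones((S,S),np.uint8))
            t+=(im!=mm).sum()/max(mm.sum(),1)
        return t
    best=None
    yaws=[0] if ('cell' in name or 'post' in name) else [x0[2]] if len(x0)>2 else np.linspace(-np.pi/2,np.pi/2,12,endpoint=False)
    for yw in yaws:
        sim=np.array([[x0[0],x0[1],yw*10],[x0[0]+.015,x0[1],yw*10],[x0[0],x0[1]+.015,yw*10],[x0[0],x0[1],yw*10+2.5]])
        r=minimize(cost,sim[0],method="Nelder-Mead",options=dict(initial_simplex=sim,xatol=1e-4,fatol=1e-4))
        if best is None or r.fun<best.fun: best=r
    return best.x[0],best.x[1],best.x[2]/10,best.fun/len(data)
E
python3 - <<'E'
from h import *
T=bot.read_camera("top");S=bot.read_camera("scene")
for n in MODEL:
    o=[]
    out=[]
    for pic in (T,S):
        r=bot.masks_of(n,pic)
        print(n,[(round(d["confidence"],2),[int(v) for v in d["rect"]]) for d in r][:3])
        # assign mask by hand-known top position later
        out.append(r)
    import pickle
    pickle.dump((T,S,out),open(f"m_{n}.pkl","wb"))
E
```

```text
purple_cell [(0.73, [305, 154, 14, 18])]
purple_cell [(0.85, [321, 213, 19, 32])]
yellow_cell [(0.44, [354, 155, 13, 16])]
yellow_cell [(0.74, [253, 223, 22, 27]), (0.31, [305, 191, 27, 22])]
white_cell [(0.7, [264, 194, 11, 15])]
white_cell [(0.7, [372, 220, 22, 29]), (0.64, [375, 181, 18, 28])]
gold_resistor [(0.56, [309, 192, 20, 20])]
gold_resistor [(0.8, [302, 191, 32, 23])]
black_resistor [(0.48, [268, 152, 14, 18]), (0.27, [187, 154, 49, 91])]
black_resistor [(0.9, [373, 221, 22, 31])]
copper_bar [(0.86, [407, 277, 25, 16]), (0.83, [346, 193, 26, 23]), (0.71, [375, 112, 24, 19])]
copper_bar [(0.92, [193, 280, 36, 32]), (0.73, [197, 141, 28, 12]), (0.71, [255, 191, 22, 23])]
terminal_post [(0.45, [352, 119, 9, 13])]
terminal_post [(0.81, [258, 268, 18, 27])]
blue_tray [(0.88, [186, 155, 52, 86])]
blue_tray [(0.95, [416, 163, 84, 82])]
orange_tray [(0.64, [406, 146, 51, 87]), (0.36, [268, 152, 14, 23])]
orange_tray [(0.75, [129, 177, 75, 93])]
```

Run:
```python
from h import *
import pickle
sel={n:(0,0) for n in MODEL}; sel["copper_bar"]=(1,2); sel["white_cell"]=(0,1)
vis={}
res={}
for n in MODEL:
    T,S,o=pickle.load(open(f"m_{n}.pkl","rb"))
    i,j=sel[n]; out=[]
    for pic,r,k in((T,o[0],i),(S,o[1],j)):
        rc=[int(v) for v in r[k]["rect"]]
        # grabcut refine
        img=pic["color"][...,::-1].copy()
        m=r[k]["mask"].astype(np.uint8); g=np.full((400,640),cv2.GC_BGD,np.uint8)
        g[cv2.dilate(m,np.ones((9,9)))>0]=cv2.GC_PR_BGD
        g[m>0]=cv2.GC_PR_FGD
        g[cv2.erode(m,np.ones((5,5)))>0]=cv2.GC_FGD
        x0,y0=max(rc[0]-40,0),max(rc[1]-40,0);x1,y1=rc[0]+rc[2]+40,rc[1]+rc[3]+40
        sub=np.ascontiguousarray(img[y0:y1,x0:x1]);gs=np.ascontiguousarray(g[y0:y1,x0:x1])
        cv2.grabCut(sub,gs,None,np.zeros((1,65)),np.zeros((1,65)),5,cv2.GC_INIT_WITH_MASK)
        gm=np.zeros((400,640),bool);gm[y0:y1,x0:x1]=(gs==1)|(gs==3)
        out.append((pic,r[k]["mask"],gm))
    a=out[0][1]; v,u=np.argwhere(a).mean(0); x0=ray(u,v,.015,T)[:2]
    f1=fit(n,[(p,m) for p,m,g in out],x0)
    f2=fit(n,[(p,g) for p,m,g in out],x0)
    f3=fit(n,[(out[0][0],out[0][2])],x0); f4=fit(n,[(out[1][0],out[1][2])],x0)
    print(n); [print("   ",np.round(f,4)) for f in(f1,f2,f3,f4)]
    res[n]=f2
    for t,(p,m,g) in zip("TS",out):
        v=vis.setdefault(t,cv2.resize(p["color"][...,::-1],None,fx=4,fy=4,interpolation=cv2.INTER_CUBIC))
        h=hullpts(place(MODEL[n],*f2[:3]),p); cv2.polylines(v,[np.round((h+.5)*4).astype(int)],True,(255,0,255),1)
pickle.dump(res,open("res.pkl","wb"))
cv2.imwrite("pics/ovT.png",vis["T"][400:1000,1000:1800]);cv2.imwrite("pics/ovS.png",vis["S"][700:1300,950:1750])
cv2.imwrite("pics/ovT2.png",cv2.resize(vis["T"][580:1000,720:1860],None,fx=.7,fy=.7))
```

```text
purple_cell
    [0.573  0.0064 0.288  0.2122]
    [0.5745 0.0072 0.092  0.1048]
    [0.5748 0.0076 0.12   0.073 ]
    [0.5727 0.0069 0.4862 0.1287]
yellow_cell
    [ 0.5792 -0.1061  0.2209  0.0942]
    [ 0.5793 -0.1055  0.18    0.0928]
    [ 0.5805 -0.1056  0.0916  0.0664]
    [ 0.5765 -0.1059  0.2136  0.0406]
white_cell
    [0.4726 0.1117 0.1786 0.0829]
    [0.4727 0.1123 0.0714 0.2194]
    [0.4754 0.1141 0.0535 0.3217]
    [0.4707 0.1123 0.143  0.0534]
gold_resistor
    [ 0.4792 -0.01   -0.6273  0.1164]
    [ 0.4781 -0.0096  2.5285  0.1387]
    [ 0.4798 -0.0096  2.5132  0.1808]
    [ 0.4774 -0.0094 -0.5858  0.0633]
black_resistor
    [ 0.5706  0.103  -0.1328  0.1446]
    [ 0.5715  0.1038 -0.1356  0.08  ]
    [ 0.5712  0.104  -0.1587  0.0772]
    [ 0.5721  0.103  -0.1646  0.0716]
copper_bar
    [ 0.4701 -0.1118 -0.6371  0.1159]
    [ 0.4703 -0.1112 -0.6015  0.1127]
    [ 0.4722 -0.1119 -0.6105  0.1089]
    [ 0.468  -0.1114 -0.607   0.05  ]
terminal_post
    [ 0.6755 -0.0971  0.283   0.1509]
    [ 0.676  -0.0964  0.2035  0.102 ]
    [ 0.676  -0.0961  0.2678  0.0872]
    [ 0.674  -0.0968  0.215   0.107 ]
blue_tray
    [ 0.4786  0.2562 -0.0147  0.0379]
    [ 0.4797  0.2557 -0.0134  0.0304]
    [ 0.4798  0.2563 -0.0094  0.0187]
    [ 0.4795  0.2545 -0.0164  0.0338]
orange_tray
    [ 0.5133 -0.2863  0.0726  0.0261]
    [ 0.514  -0.286   0.073   0.0247]
    [ 0.5152 -0.2854  0.0734  0.0185]
    [ 0.5125 -0.2865  0.076   0.016 ]
```

View pics/ovT2.png

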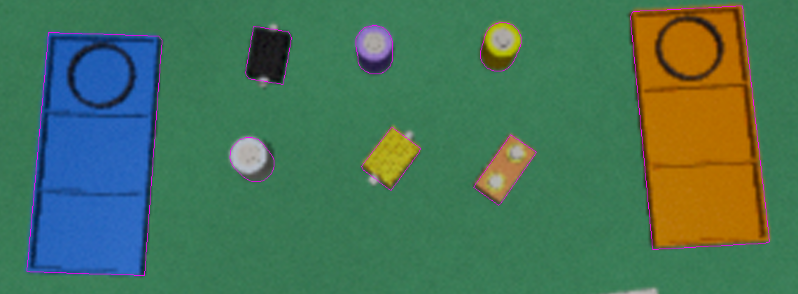

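View pics/ovS.png

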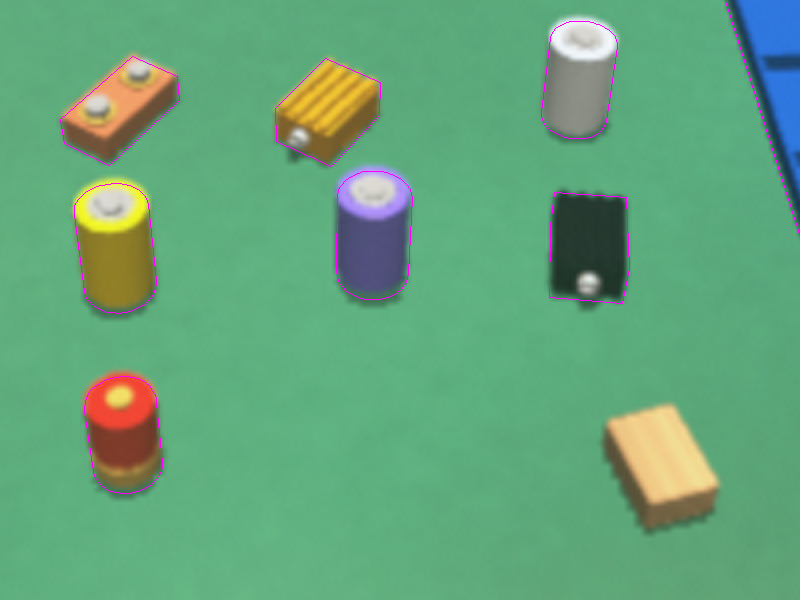

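```bash
cat > plan.py <<'E'
import sys,numpy as np
from station import bot
from scipy.spatial.transform import Rotation as Ro
def go(x,y,z,psi_deg):
    s=bot.read_state();p=np.array(s["position"]);R=np.array(s["tool_rot"])
    a=np.radians(psi_deg);Rt=np.array([[np.cos(a),0,-np.sin(a)],[np.sin(a),0,np.cos(a)],[0,-1,0]])
    d=np.array([x,y,z])-p
    print("t",round(s["t"],2),"pos",np.round(p,4),"psi",round(np.degrees(np.arctan2(R[1,0],R[0,0])),1),"gap",round(s["finger_gap"],4),"F",np.round(s["wrist_force"],1))
    print("twist(tool)",np.round(Ro.from_matrix(R.T@Rt).as_rotvec(degrees=True),1),"| dp in current axes mm",np.round(R.T@d*1e3,1),"| dp in target axes mm",np.round(Rt.T@d*1e3,1))
if __name__=="__main__": go(*map(float,sys.argv[1:5]))
E
python3 plan.py .5745 .0072 .12 -90
python3 -m crank '{"dp":[[0,0,0],[0,0,0],[-0.04,0,0.03],[-0.04,0,0.03],[-0.04,0,0.03],[-0.04,0,0.03],[-0.04,0,0.03],[-0.04,0,0.03],[-0.04,0,0.03],[-0.04,0,0.03]],"twist":[[0,7.6,0],[0,7.6,0],[0,0,0],[0,0,0],[0,0,0],[0,0,0],[0,0,0],[0,0,0],[0,0,0],[0,0,0]],"jaw":[0.6,0.6,0.6,0.6,0.6,0.6,0.6,0.6,0.6,0.6]}' 25
python3 plan.py .5745 .0072 .12 -90
```

```text
t 1.15 pos [ 0.151  -0.5548  0.2055] psi -74.8 gap 0.0939 F [ 0.  -0.1  0.4]
twist(tool) [-0.  15.2  0. ] | dp in current axes mm [-431.1   85.5  556.2] | dp in target axes mm [-562.    85.5  423.5]
t: 2.4
position: [0.3918, -0.2334, 0.2058]
tool_rot: [[0.0, 0.001, 1.0], [-1.0, -0.001, 0.0], [0.001, -1.0, 0.001]]
wrist_force: [0.6, -1.3, -0.9]
finger_gap: 0.0565
t 2.4 pos [ 0.3918 -0.2334  0.2058] psi -90.0 gap 0.0565 F [ 0.6 -1.3 -0.9]
twist(tool) [-0.  0.  0.] | dp in current axes mm [-240.6   85.8  182.7] | dp in target axes mm [-240.6   85.8  182.7]
```

```bash
python3 -m crank '{"dp":[[-0.04,0,0.03],[-0.04,0,0.03],[-0.04,0,0.03],[-0.04,0,0.03],[-0.04,0,0.03],[-0.0406,0,0.0327],[0,0.03,0],[0,0.03,0],[0,0.026,0],[0,0,0]],"twist":[[0,0,0],[0,0,0],[0,0,0],[0,0,0],[0,0,0],[0,0,0],[0,0,0],[0,0,0],[0,0,0],[0,0,0]],"jaw":[0.6,0.6,0.6,0.6,0.6,0.6,0.6,0.6,0.6,0.6]}' 25
python3 plan.py .5745 .0072 .02 -90
python3 - <<'E'
from h import *
W=bot.read_camera("wrist"); v=W["color"][...,::-1].copy()
for n,p in dict(purple_cell=(.5745,.0072,0)).items():
    cv2.polylines(v,[np.round(hullpts(place(MODEL[n],*p),W)).astype(int)],True,(255,0,255),1)
cv2.imwrite("pics/w1.png",v)
E
```

```text
t: 3.65
position: [0.5712, 0.0064, 0.1169]
tool_rot: [[0.001, -0.006, 1.0], [-1.0, 0.001, 0.001], [-0.001, -1.0, -0.006]]
wrist_force: [-0.2, 0.3, 0.3]
finger_gap: 0.0564
t 3.65 pos [0.5712 0.0064 0.1169] psi -90.0 gap 0.0564 F [-0.2  0.3  0.3]
twist(tool) [ 0.3  0.  -0. ] | dp in current axes mm [-0.7 96.9  3.9] | dp in target axes mm [-0.8 96.9  3.3]
```

View pics/w1.png

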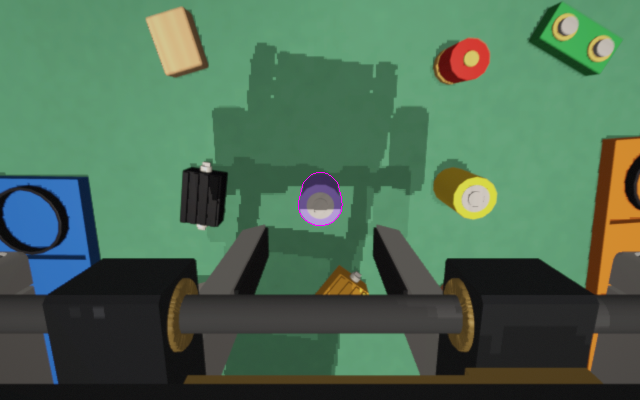

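The wrist view shows the purple cell at (320,198), centred between the fingers and matching the predicted outline. I'll descend and grip.

```bash
python3 -m crank '{"dp":[[-0.001,0.03,0.003],[0,0.03,0],[0,0.025,0],[0,0.012,0],[0,0,0],[0,0,0],[0,0,0],[0,0,0],[0,0,0],[0,0,0]],"twist":[[0.3,0,0],[0,0,0],[0,0,0],[0,0,0],[0,0,0],[0,0,0],[0,0,0],[0,0,0],[0,0,0],[0,0,0]],"jaw":[0.6,0.6,0.6,0.6,0.6,0.2,0.2,0.2,0.2,0.2]}' 25
python3 plan.py .5507 .2548 .15 -90.8
python3 - <<'E'
from h import *
W=bot.read_camera("wrist"); cv2.imwrite("pics/w2.png",W["color"][...,::-1])
E
```

```text
t: 4.95
position: [0.5775, 0.0069, 0.0234]
tool_rot: [[0.001, 0.007, 1.0], [-1.0, -0.0, 0.001], [0.0, -1.0, 0.007]]
wrist_force: [0.2, 0.4, 5.5]
finger_gap: 0.0314
t 4.95 pos [0.5775 0.0069 0.0234] psi -90.0 gap 0.0314 F [0.2 0.4 5.5]
twist(tool) [-0.4  0.8  0. ] | dp in current axes mm [-247.9 -126.9  -25.8] | dp in target axes mm [-247.5 -126.6  -30.3]
```

View pics/w2.png

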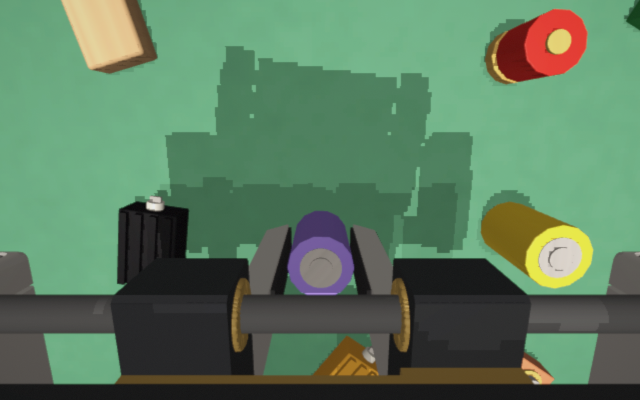

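```bash
python3 -m crank '{"dp":[[0,-0.03,0],[0,-0.045,0],[0,-0.045,0],[-0.041,0,-0.005],[-0.041,0,-0.005],[-0.041,0,-0.005],[-0.041,0,-0.005],[-0.041,0,-0.005],[-0.041,0,-0.005],[0,0,0]],"twist":[[0,0,0],[0,0,0],[0,0,0],[0,0.8,0],[0,0,0],[0,0,0],[0,0,0],[0,0,0],[0,0,0],[0,0,0]],"jaw":[0.2,0.2,0.2,0.2,0.2,0.2,0.2,0.2,0.2,0.2]}'
python3 plan.py .5507 .2548 .027 -90.8
python3 - <<'E'
from h import *
W=bot.read_camera("wrist"); v=W["color"][...,::-1].copy()
R=np.r_[disc(.027,.013),disc(.03,.013)]
for r in(.027,.030): cv2.polylines(v,[np.round(proj(place(disc(r,.013),.5507,.2548,0),W)).astype(int)],True,(255,0,255),1)
cv2.imwrite("pics/w3.png",v)
E
python3 plan.py .5507 .2548 .027 -90.8
```

```text
t: 6.25
position: [0.5474, 0.2558, 0.1411]
tool_rot: [[-0.009, 0.003, 1.0], [-1.0, 0.0, -0.009], [-0.0, -1.0, 0.003]]
wrist_force: [0.4, -0.3, -0.9]
finger_gap: 0.0314
t 6.25 pos [0.5474 0.2558 0.1411] psi -90.5 gap 0.0314 F [ 0.4 -0.3 -0.9]
twist(tool) [-0.2  0.3 -0. ] | dp in current axes mm [  0.9 114.2   2.9] | dp in target axes mm [  0.9 114.1   3.3]
t 6.3 pos [0.5478 0.2541 0.1412] psi -90.6 gap 0.0316 F [-0.5 -0.7 -1.4]
twist(tool) [-0.2  0.2  0.1] | dp in current axes mm [ -0.9 114.2   2.5] | dp in target axes mm [ -0.8 114.2   2.9]
```

View pics/w3.png

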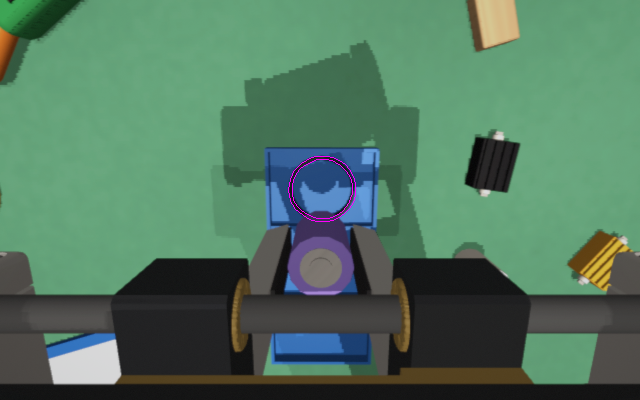

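The ring at (322,188) matches the prediction. I'll lower the cell and check the height before opening.

```bash
python3 -m crank '{"dp":[[0,0.03,0.003],[0,0.03,0],[0,0.03,0],[0,0.015,0],[0,0.005,0],[0,0,0],[0,0,0],[0,0,0],[0,0,0],[0,0,0]],"twist":[[0,0,0],[0,0,0],[0,0,0],[0,0,0],[0,0,0],[0,0,0],[0,0,0],[0,0,0],[0,0,0],[0,0,0]],"jaw":[0.2,0.2,0.2,0.2,0.2,0.2,0.2,0.2,0.2,0.2]}'
python3 plan.py .5507 .2548 .0265 -90.8
python3 - <<'E'
from h import *
W=bot.read_camera("wrist"); cv2.imwrite("pics/w4.png",W["color"][...,::-1])
E
python3 plan.py .5507 .2548 .0265 -90.8
```

```text
t: 7.55
position: [0.5526, 0.2534, 0.0325]
tool_rot: [[-0.013, 0.006, 1.0], [-1.0, 0.0, -0.013], [-0.0, -1.0, 0.006]]
wrist_force: [-0.1, -0.2, -2.3]
finger_gap: 0.0315
t 7.55 pos [0.5526 0.2534 0.0325] psi -90.8 gap 0.0315 F [-0.1 -0.2 -2.3]
twist(tool) [-0.3  0.  -0. ] | dp in current axes mm [-1.4  6.  -1.9] | dp in target axes mm [-1.4  6.  -1.9]
t 7.6 pos [0.5525 0.2533 0.0325] psi -90.8 gap 0.0313 F [-0.2 -0.8 -1. ]
twist(tool) [-0.3  0.  -0. ] | dp in current axes mm [-1.4  6.  -1.9] | dp in target axes mm [-1.4  6.  -1.9]
```

View pics/w4.png

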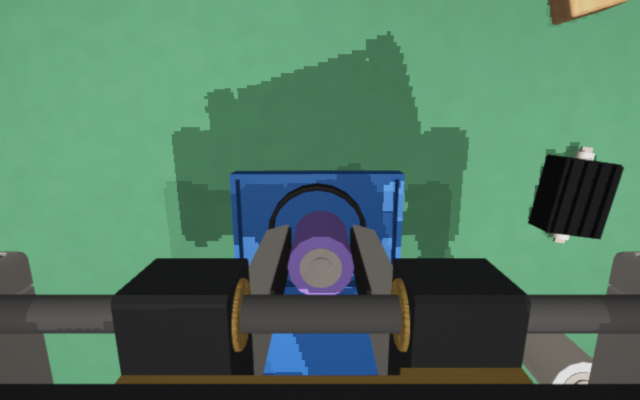

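The cell sits inside the ring area, with the ring arc at (318,205). The next rows lower it the last 6 mm, open the jaws and rise.

```bash
python3 -m crank '{"dp":[[-0.001,0.003,-0.001],[0,0.003,-0.001],[0,0,0],[0,0,0],[0,0,0],[0,0,0],[0,-0.02,0],[0,-0.04,0],[0,-0.04,0],[0,-0.03,0]],"twist":[[0,0,0],[0,0,0],[0,0,0],[0,0,0],[0,0,0],[0,0,0],[0,0,0],[0,0,0],[0,0,0],[0,0,0]],"jaw":[0.2,0.2,0.2,0.55,0.55,0.55,0.55,0.55,0.55,0.55]}'
python3 plan.py .479 -.0097 .12 -125
python3 - <<'E'
from h import *
W=bot.read_camera("wrist"); cv2.imwrite("pics/w5.png",W["color"][...,::-1])
E
```

```text
t: 8.85
position: [0.551, 0.2547, 0.1603]
tool_rot: [[-0.013, 0.009, 1.0], [-1.0, 0.001, -0.013], [-0.001, -1.0, 0.009]]
wrist_force: [-0.1, 0.3, -0.2]
finger_gap: 0.0516
t 8.85 pos [0.551  0.2547 0.1603] psi -90.8 gap 0.0516 F [-0.1  0.3 -0.2]
twist(tool) [-0.5 34.2 -0.2] | dp in current axes mm [265.4  39.3 -68.9] | dp in target axes mm [257.9  40.3  92.6]
```

View pics/w5.png

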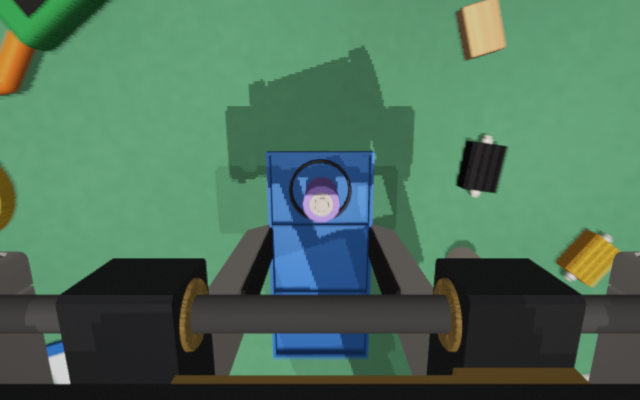

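The purple cell stands in the ring at (321,195). Next is the gold resistor.

```bash
python3 -m crank '{"dp":[[0.044,0,-0.0115],[0.044,0,-0.0115],[0.044,0,-0.0115],[0.044,0,-0.0115],[0.044,0,-0.0115],[0.045,0,-0.0115],[0,0.01,0],[0,0.01,0],[0,0.01,0],[0,0.01,0]],"twist":[[0,0,0],[0,0,0],[0,0,0],[0,0,0],[0,0,0],[-0.4,0,0],[0,8.6,0],[0,8.6,0],[0,8.6,0],[0,8.4,0]],"jaw":[0.7,0.7,0.7,0.7,0.7,0.7,0.7,0.7,0.7,0.7]}' 25
python3 - <<'E'
from h import *
W=bot.read_camera("wrist"); v=W["color"][...,::-1].copy()
for n,p in dict(gold_resistor=(.479,-.0097,-.612),copper_bar=(.47,-.1115,-.607),white_cell=(.4727,.112,0)).items():
    cv2.polylines(v,[np.round(hullpts(place(MODEL[n],*p),W)).astype(int)],True,(255,0,255),1)
cv2.imwrite("pics/w6.png",v)
E
python3 plan.py .479 -.0097 .006 -125
```

```text
t: 10.15
position: [0.4774, -0.0099, 0.1161]
tool_rot: [[-0.577, -0.001, 0.817], [-0.817, -0.0, -0.577], [0.0, -1.0, -0.001]]
wrist_force: [0.2, 0.6, -0.3]
finger_gap: 0.0656
t 10.2 pos [ 0.4762 -0.0097  0.1147] psi -125.4 gap 0.0659 F [-0.6  0.1 -0. ]
twist(tool) [ 0.2 -0.4  0.1] | dp in current axes mm [ -1.8 108.7   2.6] | dp in target axes mm [ -1.6 108.7   2.3]
```

View pics/w6.png

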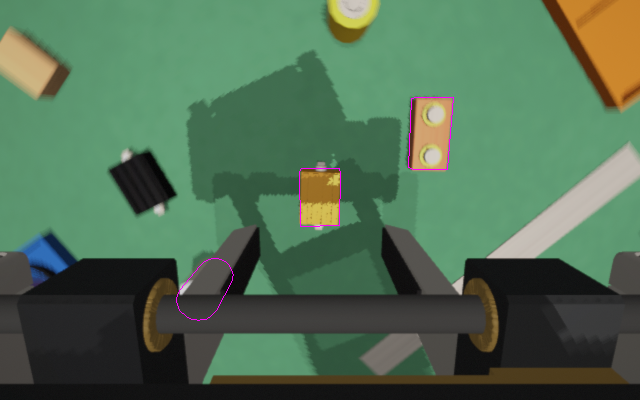

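```bash
python3 -m crank '{"dp":[[-0.001,0.035,0.002],[0,0.035,0],[0,0.025,0],[0,0.013,0],[0,0,0],[0,0,0],[0,0,0],[0,0,0],[0,0,0],[0,0,0]],"twist":[[0,0,0],[0,0,0],[0,0,0],[0,0,0],[0,0,0],[0,0,0],[0,0,0],[0,0,0],[0,0,0],[0,0,0]],"jaw":[0.7,0.7,0.7,0.7,0.7,0.7,0.2,0.2,0.2,0.2]}' 25
python3 - <<'E'
from h import *
W=bot.read_camera("wrist"); cv2.imwrite("pics/w7.png",W["color"][...,::-1])
E
python3 plan.py .48 .256 .12 -90.8
```

```text
t: 11.45
position: [0.4793, -0.0101, 0.0081]
tool_rot: [[-0.573, -0.002, 0.819], [-0.819, 0.0, -0.573], [0.001, -1.0, -0.001]]
wrist_force: [0.1, -0.2, 1.1]
finger_gap: 0.0317
t 11.5 pos [ 0.4793 -0.0101  0.0081] psi -125.0 gap 0.0315 F [-0.9  0.9  1.3]
twist(tool) [  0.1 -34.2   0. ] | dp in current axes mm [-218.4 -111.9 -152.1] | dp in target axes mm [-266.1 -111.9   -3. ]
```

View pics/w7.png

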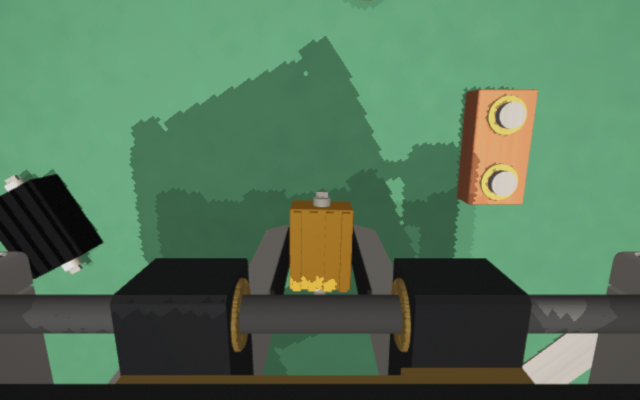

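```bash
python3 -m crank '{"dp":[[0,-0.03,0],[0,-0.03,0],[0,-0.03,0],[0,-0.03,0],[-0.044,0,0],[-0.044,0,0],[-0.044,0,0],[-0.044,0,0],[-0.044,0,0],[-0.044,0,0]],"twist":[[0,-8.6,0],[0,-8.6,0],[0,-8.6,0],[0,-8.4,0],[0,0,0],[0,0,0],[0,0,0],[0,0,0],[0,0,0],[0,0,0]],"jaw":[0.2,0.2,0.2,0.2,0.2,0.2,0.2,0.2,0.2,0.2]}'
python3 - <<'E'
from h import *
W=bot.read_camera("wrist"); v=W["color"][...,::-1].copy()
cv2.imwrite("pics/w8.png",v)
E
python3 plan.py .48 .2557 .0115 -90.8
```

```text
t: 12.75
position: [0.4826, 0.2553, 0.1276]
tool_rot: [[-0.013, -0.002, 1.0], [-1.0, -0.0, -0.013], [0.0, -1.0, -0.002]]
wrist_force: [0.0, -0.3, -0.7]
finger_gap: 0.0315
t 12.8 pos [0.4824 0.2603 0.1279] psi -90.6 gap 0.0318 F [-0.4  2.7 -0.6]
twist(tool) [ 0.1  0.2 -0.3] | dp in current axes mm [  5.1 116.4  -2.2] | dp in target axes mm [  4.6 116.4  -2.4]
```

View pics/w8.png

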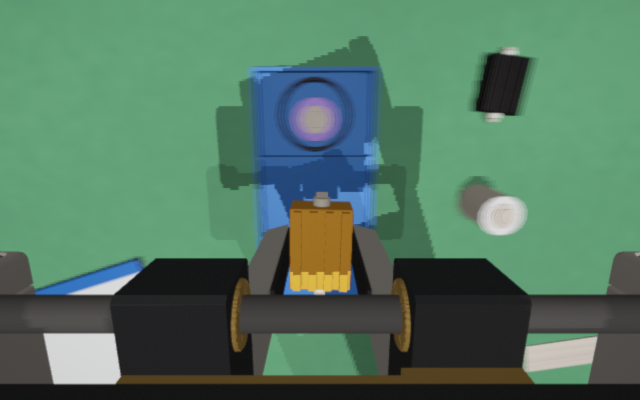

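```bash
python3 -m crank '{"dp":[[0,0,-0.002],[0,0.03,0],[0,0.03,0],[0,0.02,0],[0,0.01,0],[0,0,0],[0,0,0],[0,0,0],[0,0,0],[0,0,0]],"twist":[[0,0,0],[0,0,0],[0,0,0],[0,0,0],[0,0,0],[0,0,0],[0,0,0],[0,0,0],[0,0,0],[0,0,0]],"jaw":[0.2,0.2,0.2,0.2,0.2,0.2,0.2,0.2,0.2,0.2]}'
python3 plan.py .48 .2557 .0115 -90.8
python3 - <<'E'
from h import *
W=bot.read_camera("wrist"); v=W["color"][...,::-1].copy()
for p in (box(.068,.094,.014,.014),):
    cv2.polylines(v,[np.round(hullpts(place(p,.48,.2557,-.013),W)).astype(int)],True,(255,0,255),1)
cv2.imwrite("pics/w9.png",v)
E
python3 plan.py .48 .2557 .0115 -90.8
```

```text
t: 14.05
position: [0.481, 0.2541, 0.0383]
tool_rot: [[-0.013, -0.001, 1.0], [-1.0, 0.0, -0.013], [-0.0, -1.0, -0.001]]
wrist_force: [-1.1, 0.6, -0.6]
finger_gap: 0.0316
t 14.05 pos [0.481  0.2541 0.0383] psi -90.8 gap 0.0316 F [-1.1  0.6 -0.6]
twist(tool) [ 0.1  0.  -0. ] | dp in current axes mm [-1.6 26.8 -1. ] | dp in target axes mm [-1.6 26.8 -1. ]
t 14.1 pos [0.4809 0.2541 0.0381] psi -90.8 gap 0.0317 F [-0.5 -0.4 -0.5]
twist(tool) [ 0.1  0.  -0. ] | dp in current axes mm [-1.6 26.6 -0.9] | dp in target axes mm [-1.6 26.6 -1. ]
```

View pics/w9.png

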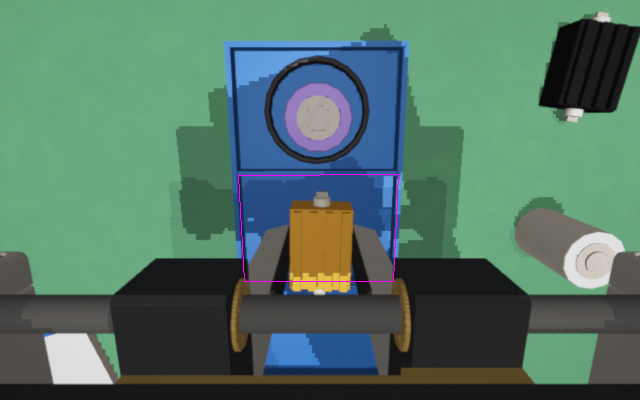

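The compartment outline matches the image: the divider is at row 173 and the resistor is centred in it. I'll lower it 26 mm and release.

```bash
python3 -m crank '{"dp":[[-0.001,0.012,-0.001],[0,0.01,0],[0,0.0045,0],[0,0,0],[0,0,0],[0,0,0],[0,0,0],[0,-0.02,0],[0,-0.04,0],[0,-0.04,0]],"twist":[[0,0,0],[0,0,0],[0,0,0],[0,0,0],[0,0,0],[0,0,0],[0,0,0],[0,0,0],[0,0,0],[0,0,0]],"jaw":[0.2,0.2,0.2,0.2,0.45,0.45,0.45,0.45,0.45,0.45]}'
python3 plan.py .579 -.1056 .12 -90
python3 - <<'E'
from h import *
W=bot.read_camera("wrist"); v=W["color"][...,::-1].copy()
cv2.imwrite("pics/w10.png",v)
E
```

```text
t: 15.35
position: [0.4796, 0.2548, 0.1121]
tool_rot: [[-0.014, -0.003, 1.0], [-1.0, -0.0, -0.014], [0.0, -1.0, -0.003]]
wrist_force: [-0.1, 0.1, -0.0]
finger_gap: 0.0423
t 15.35 pos [0.4796 0.2548 0.1121] psi -90.8 gap 0.0423 F [-0.1  0.1 -0. ]
twist(tool) [ 0.1 -0.8  0. ] | dp in current axes mm [359.   -8.1 104.2] | dp in target axes mm [360.4  -7.9  99.4]
```

View pics/w10.png

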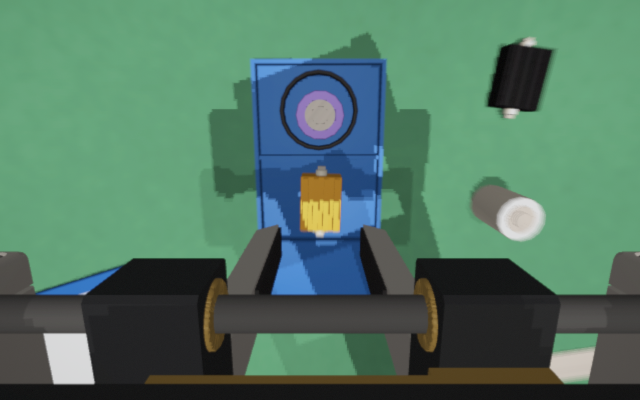

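Resistor is flat in the middle compartment at (321,203). Next is the yellow cell.

```bash
python3 -m crank '{"dp":[[0.045,-0.004,0.012],[0.045,-0.004,0.0125],[0.045,0,0.0125],[0.045,0,0.0125],[0.045,0,0.0125],[0.045,0,0.0125],[0.045,0,0.0125],[0.045,0,0.0125],[0,0,0],[0,0,0]],"twist":[[0,-0.8,0],[0,0,0],[0,0,0],[0,0,0],[0,0,0],[0,0,0],[0,0,0],[0,0,0],[0,0,0],[0,0,0]],"jaw":[0.6,0.6,0.6,0.6,0.6,0.6,0.6,0.6,0.6,0.6]}' 25
python3 - <<'E'
from h import *
W=bot.read_camera("wrist"); v=W["color"][...,::-1].copy()
for n,p in dict(yellow_cell=(.579,-.1056,0),terminal_post=(.6755,-.0965,0)).items():
    cv2.polylines(v,[np.round(hullpts(place(MODEL[n],*p),W)).astype(int)],True,(255,0,255),1)
cv2.imwrite("pics/w11.png",v)
E
python3 plan.py .579 -.1056 .022 -90
```

```text
t: 16.65
position: [0.5786, -0.1048, 0.1188]
tool_rot: [[0.0, -0.003, 1.0], [-1.0, 0.001, 0.0], [-0.001, -1.0, -0.003]]
wrist_force: [0.9, 0.1, 1.2]
finger_gap: 0.0562
t 16.7 pos [ 0.5785 -0.1042  0.1189] psi -89.9 gap 0.0563 F [-0.1 -0.5  0.3]
twist(tool) [ 0.2  0.1 -0. ] | dp in current axes mm [ 1.5 96.9  0.7] | dp in target axes mm [ 1.4 96.9  0.5]
```

View pics/w11.png

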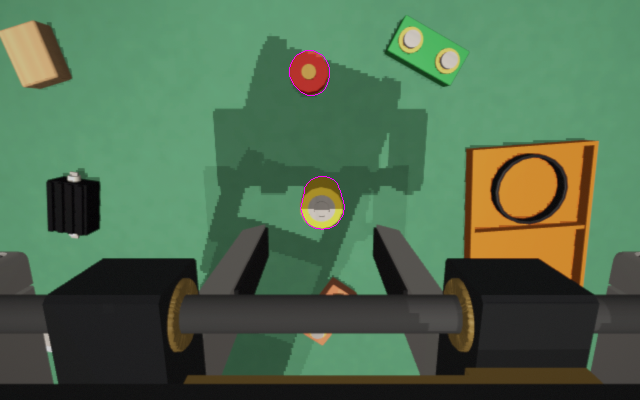

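Yellow cell at (322,203) and red post at (309,73) match the predictions. Descending and gripping.

```bash
python3 -m crank '{"dp":[[0.001,0.035,0],[0,0.03,0],[0,0.02,0],[0,0.012,0],[0,0,0],[0,0,0],[0,0,0],[0,0,0],[0,0,0],[0,-0.005,0]],"twist":[[0,0,0],[0,0,0],[0,0,0],[0,0,0],[0,0,0],[0,0,0],[0,0,0],[0,0,0],[0,0,0],[0,0,0]],"jaw":[0.6,0.6,0.6,0.6,0.6,0.2,0.2,0.2,0.2,0.2]}' 25
python3 plan.py .5848 -.2808 .14 -90
```

```text
t: 17.95
position: [0.5783, -0.1061, 0.027]
tool_rot: [[0.0, -0.003, 1.0], [-1.0, 0.0, 0.0], [-0.0, -1.0, -0.003]]
wrist_force: [-1.0, -0.1, -0.1]
finger_gap: 0.0313
t 17.95 pos [ 0.5783 -0.1061  0.027 ] psi -90.0 gap 0.0313 F [-1.  -0.1 -0.1]
twist(tool) [ 0.2  0.  -0. ] | dp in current axes mm [ 174.7 -113.1    6.1] | dp in target axes mm [ 174.7 -113.     6.5]
```

```bash
python3 -m crank '{"dp":[[0,-0.03,0],[0,-0.04,0],[0,-0.04,0],[0.035,0,0.001],[0.035,0,0.001],[0.035,0,0.001],[0.035,0,0.001],[0.035,0,0.002],[0,0,0],[0,0,0]],"twist":[[0,0,0],[0,0,0],[0,0,0],[0,0,0],[0,0,0],[0,0,0],[0,0,0],[0,0,0],[0,0,0],[0,0,0]],"jaw":[0.2,0.2,0.2,0.2,0.2,0.2,0.2,0.2,0.2,0.2]}'
python3 - <<'E'
from h import *
W=bot.read_camera("wrist"); v=W["color"][...,::-1].copy()
for r in(.027,.030): cv2.polylines(v,[np.round(proj(place(disc(r,.013),.5848,-.2808,0),W)).astype(int)],True,(255,0,255),1)
cv2.imwrite("pics/w12.png",v)
E
python3 plan.py .5848 -.2808 .0255 -90
```

```text
t: 19.2
position: [0.5847, -0.2804, 0.1367]
tool_rot: [[0.0, -0.003, 1.0], [-1.0, 0.001, 0.0], [-0.001, -1.0, -0.003]]
wrist_force: [0.2, -0.3, -1.6]
finger_gap: 0.0316
t 19.25 pos [ 0.5848 -0.2799  0.1368] psi -89.9 gap 0.0312 F [-0.9  0.4 -0.8]
twist(tool) [ 0.2  0.1 -0.1] | dp in current axes mm [  1.  111.3   0.3] | dp in target axes mm [  0.9 111.3  -0. ]
```

View pics/w12.png

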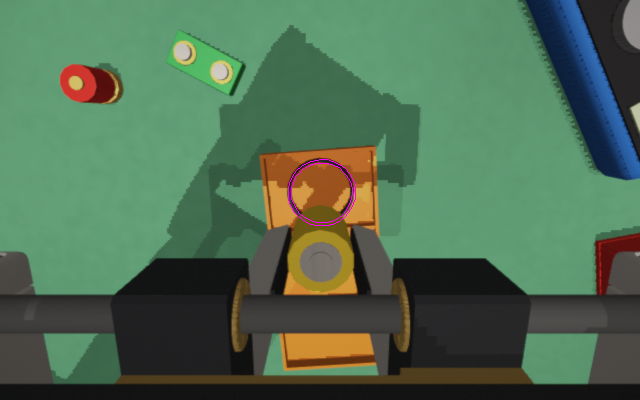

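The ring at (322,191) matches its outline, so I'll lower the cell.

```bash
python3 -m crank '{"dp":[[0.001,0.035,0],[0,0.03,0],[0,0.025,0],[0,0.015,0],[0,0.004,0],[0,0,0],[0,0,0],[0,0,0],[0,0,0],[0,0,0]],"twist":[[0,0,0],[0,0,0],[0,0,0],[0,0,0],[0,0,0],[0,0,0],[0,0,0],[0,0,0],[0,0,0],[0,0,0]],"jaw":[0.2,0.2,0.2,0.2,0.2,0.2,0.2,0.2,0.2,0.2]}'
python3 plan.py .5848 -.2808 .0255 -90
```

```text
t: 20.5
position: [0.585, -0.2822, 0.0284]
tool_rot: [[0.0, -0.001, 1.0], [-1.0, -0.0, 0.0], [0.0, -1.0, -0.001]]
wrist_force: [-0.6, -0.7, -1.2]
finger_gap: 0.0314
t 20.5 pos [ 0.585  -0.2822  0.0284] psi -90.0 gap 0.0314 F [-0.6 -0.7 -1.2]
twist(tool) [0.1 0.  0. ] | dp in current axes mm [-1.4  2.9 -0.2] | dp in target axes mm [-1.4  2.9 -0.2]
```

```bash
python3 -m crank '{"dp":[[-0.001,0.003,0],[0,0,0],[0,0,0],[0,0,0],[0,0,0],[0,0,0],[0,-0.02,0],[0,-0.035,0],[0,-0.035,0],[0,-0.02,0]],"twist":[[0,0,0],[0,0,0],[0,0,0],[0,0,0],[0,0,0],[0,0,0],[0,0,0],[0,0,0],[0,0,0],[0,0,0]],"jaw":[0.2,0.2,0.2,0.55,0.55,0.55,0.55,0.55,0.55,0.55]}'
python3 plan.py .47 -.1115 .12 -124.8
python3 - <<'E'
from h import *
W=bot.read_camera("wrist"); v=W["color"][...,::-1].copy()
cv2.imwrite("pics/w13.png",v)
E
```

```text
t: 21.75
position: [0.5867, -0.2821, 0.1392]
tool_rot: [[0.0, 0.003, 1.0], [-1.0, -0.003, 0.0], [0.003, -1.0, 0.003]]
wrist_force: [0.2, 0.7, 0.2]
finger_gap: 0.0515
t 21.75 pos [ 0.5867 -0.2821  0.1392] psi -90.0 gap 0.0515 F [0.2 0.7 0.2]
twist(tool) [-0.2 34.8  0.1] | dp in current axes mm [-170.7   18.4 -116.6] | dp in target axes mm [ -73.5   19.2 -193.2]
```

View pics/w13.png

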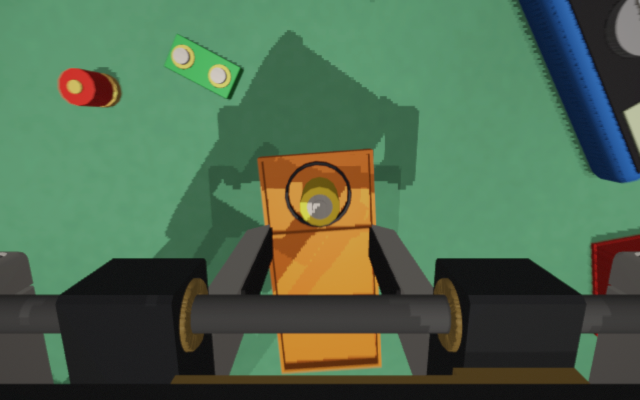

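The yellow cell stands in the ring at (320,200). Next is the copper bar.

```bash
python3 -m crank '{"dp":[[-0.034,0,-0.023],[-0.034,0,-0.023],[-0.034,0,-0.024],[-0.034,0,-0.023],[-0.034,0,-0.023],[0,0.005,0],[0,0.005,0],[0,0.005,0],[0,0.005,0],[0,0,0]],"twist":[[0,0,0],[0,0,0],[0,0,0],[0,0,0],[0,0,0],[0,8.7,0],[0,8.7,0],[0,8.7,0],[0,8.7,0],[0,0,0]],"jaw":[0.6,0.6,0.6,0.6,0.6,0.6,0.6,0.6,0.6,0.6]}' 25
python3 - <<'E'
from h import *
W=bot.read_camera("wrist"); v=W["color"][...,::-1].copy()
for n,p in dict(copper_bar=(.47,-.1115,-.607)).items():
    cv2.polylines(v,[np.round(hullpts(place(MODEL[n],*p),W)).astype(int)],True,(255,0,255),1)
cv2.imwrite("pics/w14.png",v)
E
python3 plan.py .47 -.1115 .005 -124.8
```

```text
t: 23.05
position: [0.4682, -0.1108, 0.1146]
tool_rot: [[-0.569, -0.004, 0.822], [-0.822, 0.001, -0.569], [0.001, -1.0, -0.004]]
wrist_force: [0.1, 0.2, 0.1]
finger_gap: 0.0563
t 23.1 pos [ 0.4685 -0.111   0.1149] psi -124.6 gap 0.0564 F [ 0.8 -1.2  0. ]
twist(tool) [0.2 0.2 0.1] | dp in current axes mm [ -0.6 109.9   1.9] | dp in target axes mm [ -0.4 109.9   1.5]
```

View pics/w14.png

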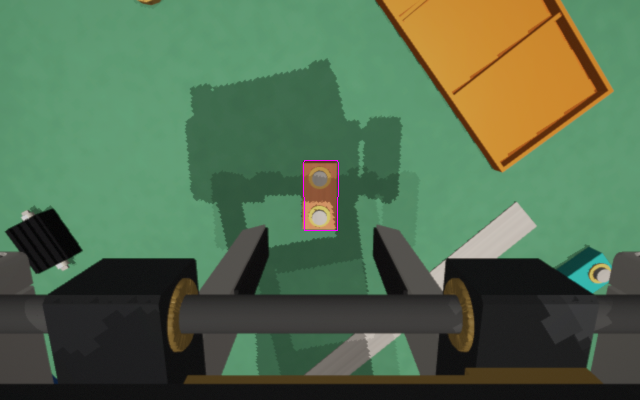

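The copper bar at (320,196) lies inside its outline; the turquoise look-alike stays well off to the right at (595,272).

```bash
python3 -m crank '{"dp":[[0,0.035,0.002],[0,0.035,0],[0,0.025,0],[0,0.015,0],[0,0,0],[0,0,0],[0,0,0],[0,0,0],[0,0,0],[0,0,0]],"twist":[[0,0,0],[0,0,0],[0,0,0],[0,0,0],[0,0,0],[0,0,0],[0,0,0],[0,0,0],[0,0,0],[0,0,0]],"jaw":[0.6,0.6,0.6,0.6,0.6,0.6,0.2,0.2,0.2,0.2]}' 30
python3 plan.py .514 -.286 .12 -85.8
```

```text
t: 24.35
position: [0.4708, -0.1123, 0.0058]
tool_rot: [[-0.57, -0.001, 0.821], [-0.821, 0.0, -0.57], [0.001, -1.0, -0.001]]
wrist_force: [-1.0, -0.2, 2.8]
finger_gap: 0.0277
t 24.35 pos [ 0.4708 -0.1123  0.0058] psi -124.8 gap 0.0277 F [-1.  -0.2  2.8]
twist(tool) [  0.1 -39.    0. ] | dp in current axes mm [ 118.1 -114.2  134.4] | dp in target axes mm [ 176.4 -114.2   30.4]
```

```bash
python3 -m crank '{"dp":[[0,-0.02,0],[0,-0.03,0],[0,-0.03,0],[0,-0.03,0],[0.035,0,0.006],[0.035,0,0.006],[0.035,0,0.006],[0.035,0,0.006],[0.036,0,0.006],[0,0,0]],"twist":[[0,-9.8,0],[0,-9.8,0],[0,-9.7,0],[0,-9.7,0],[0,0,0],[0,0,0],[0,0,0],[0,0,0],[0,0,0],[0,0,0]],"jaw":[0.2,0.2,0.2,0.2,0.2,0.2,0.2,0.2,0.2,0.2]}'
python3 plan.py .514 -.286 .05 -85.8
python3 - <<'E'
from h import *
W=bot.read_camera("wrist"); v=W["color"][...,::-1].copy()
cv2.polylines(v,[np.round(hullpts(place(box(.068,.094,.014,.014),.514,-.286,.073),W)).astype(int)],True,(255,0,255),1)
cv2.imwrite("pics/w15.png",v)
E
```

```text
t: 25.6
position: [0.5135, -0.2879, 0.1147]
tool_rot: [[0.071, -0.002, 0.997], [-0.997, -0.0, 0.071], [0.0, -1.0, -0.002]]
wrist_force: [0.0, -0.2, -0.3]
finger_gap: 0.0274
t 25.6 pos [ 0.5135 -0.2879  0.1147] psi -85.9 gap 0.0274 F [ 0.  -0.2 -0.3]
twist(tool) [ 0.1 -0.1  0. ] | dp in current axes mm [-1.9 64.7  0.8] | dp in target axes mm [-1.9 64.7  0.7]
```

View pics/w15.png

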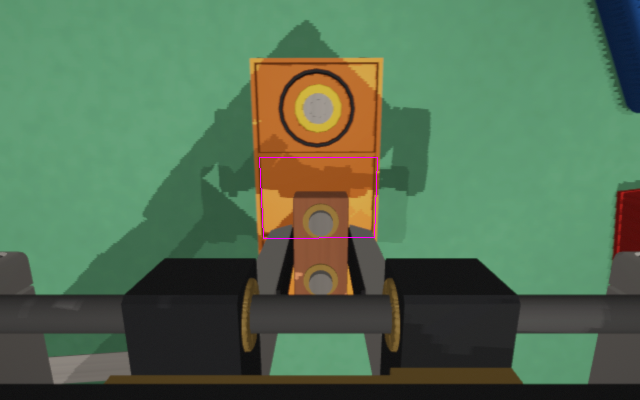

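```bash
python3 -m crank '{"dp":[[-0.002,0.03,0],[0,0.03,0],[0,0.025,0],[0,0.012,0],[0,0.004,0],[0,0,0],[0,0,0],[0,0,0],[0,0,0],[0,0,0]],"twist":[[0,0,0],[0,0,0],[0,0,0],[0,0,0],[0,0,0],[0,0,0],[0,0,0],[0,0,0],[0,0,0],[0,0,0]],"jaw":[0.2,0.2,0.2,0.2,0.2,0.2,0.2,0.2,0.2,0.2]}'
python3 plan.py .514 -.286 .009 -85.8
python3 - <<'E'
from h import *
W=bot.read_camera("wrist"); v=W["color"][...,::-1].copy()
cv2.imwrite("pics/w16.png",v)
E
```

```text
t: 26.9
position: [0.5133, -0.2837, 0.0145]
tool_rot: [[0.074, -0.002, 0.997], [-0.997, -0.0, 0.074], [-0.0, -1.0, -0.002]]
wrist_force: [-0.0, -0.6, -2.0]
finger_gap: 0.0274
t 26.9 pos [ 0.5133 -0.2837  0.0145] psi -85.8 gap 0.0274 F [-0.  -0.6 -2. ]
twist(tool) [ 0.1  0.  -0. ] | dp in current axes mm [2.3 5.5 0.5] | dp in target axes mm [2.3 5.5 0.5]
```

View pics/w16.png

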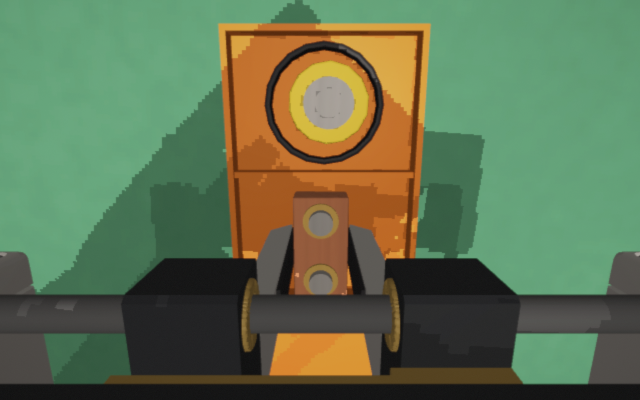

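Bar is clear of the far divider (row 172) and centred. I'll lower it the last 5 mm and release.

```bash
python3 -m crank '{"dp":[[0.001,0.003,0],[0.001,0.002,0],[0,0,0],[0,0,0],[0,0,0],[0,0,0],[0,-0.02,0],[0,-0.04,0],[0,-0.04,0],[0,-0.03,0]],"twist":[[0,0,0],[0,0,0],[0,0,0],[0,0,0],[0,0,0],[0,0,0],[0,0,0],[0,0,0],[0,0,0],[0,0,0]],"jaw":[0.2,0.2,0.2,0.45,0.45,0.45,0.45,0.45,0.45,0.45]}'
python3 plan.py .6755 -.0965 .12 -90
python3 - <<'E'
from h import *
W=bot.read_camera("wrist"); v=W["color"][...,::-1].copy()
cv2.imwrite("pics/w17.png",v)
E
```

```text
t: 28.2
position: [0.5147, -0.2864, 0.1433]
tool_rot: [[0.074, 0.002, 0.997], [-0.997, -0.003, 0.074], [0.003, -1.0, 0.002]]
wrist_force: [0.7, -0.4, 0.6]
finger_gap: 0.042
t 28.2 pos [ 0.5147 -0.2864  0.1433] psi -85.8 gap 0.042 F [ 0.7 -0.4  0.6]
twist(tool) [-0.1  4.2  0.1] | dp in current axes mm [-177.6   23.1  174.4] | dp in target axes mm [-189.9   23.3  160.8]
```

View pics/w17.png

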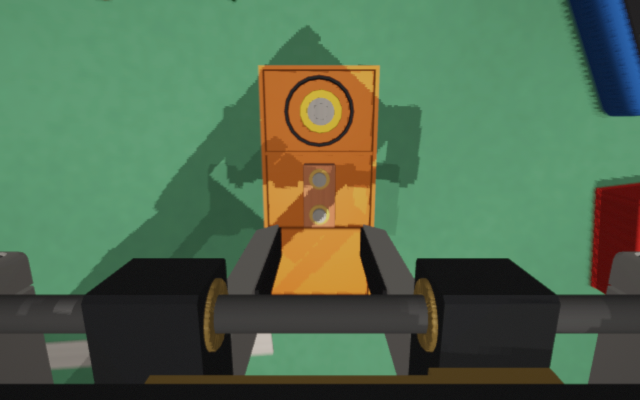

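The bar is flat in the middle compartment at (319,196). For the post I'll turn the jaws to -120°, so the fingers keep away from the green look-alike.

```bash
python3 -m crank '{"dp":[[-0.0355,0,0.035],[-0.0355,0,0.035],[-0.0355,0,0.035],[-0.0355,0,0.035],[-0.0355,0,0.0345],[0,0.005,0],[0,0.005,0],[0,0.005,0],[0,0.005,0],[0,0,0]],"twist":[[0,0,0],[0,0,0],[0,0,0],[0,0,0],[0,0,0],[0,8.6,0],[0,8.6,0],[0,8.5,0],[0,8.5,0],[0,0,0]],"jaw":[0.55,0.55,0.55,0.55,0.55,0.55,0.55,0.55,0.55,0.55]}' 25
python3 - <<'E'
from h import *
W=bot.read_camera("wrist"); v=W["color"][...,::-1].copy()
for n,p in dict(terminal_post=(.6755,-.0965,0)).items():
    cv2.polylines(v,[np.round(hullpts(place(MODEL[n],*p),W)).astype(int)],True,(255,0,255),1)
cv2.imwrite("pics/w18.png",v)
E
python3 plan.py .6755 -.0965 .011 -120
```

```text
t: 29.5
position: [0.6741, -0.0957, 0.1188]
tool_rot: [[-0.498, -0.003, 0.867], [-0.867, 0.0, -0.498], [0.001, -1.0, -0.002]]
wrist_force: [-0.4, -0.6, 0.3]
finger_gap: 0.0517
t 29.55 pos [ 0.6744 -0.0957  0.1192] psi -119.8 gap 0.0516 F [0.3 0.6 0.2]
twist(tool) [0.1 0.2 0. ] | dp in current axes mm [  0.  108.2   1.5] | dp in target axes mm [1.000e-01 1.082e+02 1.300e+00]
```

View pics/w18.png

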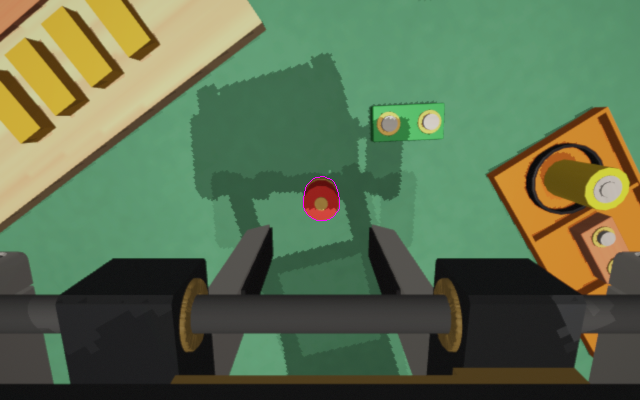

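```bash
python3 -m crank '{"dp":[[0,0.035,0.001],[0,0.035,0],[0,0.025,0],[0,0.013,0],[0,0,0],[0,0,0],[0,0,0],[0,0,0],[0,0,0],[0,-0.005,0]],"twist":[[0,0,0],[0,0,0],[0,0,0],[0,0,0],[0,0,0],[0,0,0],[0,0,0],[0,0,0],[0,0,0],[0,0,0]],"jaw":[0.55,0.55,0.55,0.55,0.55,0.2,0.2,0.2,0.2,0.2]}' 25
python3 plan.py .4432 -.2912 .13 -85.8
```

```text
t: 30.8
position: [0.6747, -0.0961, 0.0157]
tool_rot: [[-0.5, -0.003, 0.866], [-0.866, 0.001, -0.5], [0.001, -1.0, -0.003]]
wrist_force: [-0.3, 0.5, -1.4]
finger_gap: 0.027
t 30.8 pos [ 0.6747 -0.0961  0.0157] psi -120.0 gap 0.027 F [-0.3  0.5 -1.4]
twist(tool) [  0.2 -34.2   0. ] | dp in current axes mm [ 284.8 -113.7 -103.3] | dp in target axes mm [ 177.6 -114.3 -245.1]
```

```bash
python3 -m crank '{"dp":[[0,-0.02,0],[0,-0.03,0],[0,-0.03,0],[0,-0.03,0],[0.0295,0,-0.041],[0.0295,0,-0.041],[0.0295,0,-0.041],[0.0295,0,-0.041],[0.0295,0,-0.041],[0.03,0,-0.04]],"twist":[[0,-8.6,0],[0,-8.6,0],[0,-8.5,0],[0,-8.5,0],[0,0,0],[0,0,0],[0,0,0],[0,0,0],[0,0,0],[0,0,0]],"jaw":[0.2,0.2,0.2,0.2,0.2,0.2,0.2,0.2,0.2,0.2]}'
python3 plan.py .4432 -.2912 .0145 -85.8
python3 - <<'E'
from h import *
W=bot.read_camera("wrist"); v=W["color"][...,::-1].copy()
cv2.polylines(v,[np.round(hullpts(place(box(.068,.094,.014,.014),.4432,-.2912,.073),W)).astype(int)],True,(255,0,255),1)
cv2.imwrite("pics/w19.png",v)
E
python3 plan.py .4432 -.2912 .0145 -85.8
```

```text
t: 32.05
position: [0.4426, -0.2919, 0.1263]
tool_rot: [[0.074, -0.002, 0.997], [-0.997, 0.0, 0.074], [-0.0, -1.0, -0.002]]
wrist_force: [-0.0, -0.6, -1.5]
finger_gap: 0.0269
t 32.05 pos [ 0.4426 -0.2919  0.1263] psi -85.8 gap 0.0269 F [-0.  -0.6 -1.5]
twist(tool) [ 0.1  0.  -0. ] | dp in current axes mm [ -0.6 111.8   0.9] | dp in target axes mm [ -0.7 111.8   0.6]
t 32.1 pos [ 0.4384 -0.2956  0.1261] psi -86.0 gap 0.0273 F [-2.1 -2.3 -1. ]
twist(tool) [ 0.4 -0.2  0.1] | dp in current axes mm [ -4.2 111.6   5.9] | dp in target axes mm [ -4.  111.6   5.1]
```

View pics/w19.png

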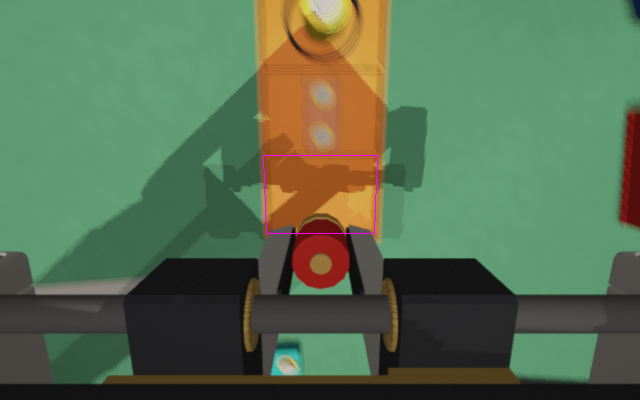

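```bash
python3 -m crank '{"dp":[[0,0,0],[0,0.03,0],[0,0.03,0],[0,0.025,0],[0,0.015,0],[0,0.006,0],[0,0,0],[0,0,0],[0,0,0],[0,0,0]],"twist":[[0,0,0],[0,0,0],[0,0,0],[0,0,0],[0,0,0],[0,0,0],[0,0,0],[0,0,0],[0,0,0],[0,0,0]],"jaw":[0.2,0.2,0.2,0.2,0.2,0.2,0.2,0.2,0.2,0.2]}'
python3 plan.py .4432 -.2912 .0145 -85.8
python3 - <<'E'
from h import *
W=bot.read_camera("wrist"); v=W["color"][...,::-1].copy()
cv2.imwrite("pics/w20.png",v)
E
```

```text
t: 33.35
position: [0.4443, -0.2917, 0.021]
tool_rot: [[0.074, -0.001, 0.997], [-0.997, -0.001, 0.074], [0.0, -1.0, -0.001]]
wrist_force: [-0.3, 0.2, -1.6]
finger_gap: 0.0264
t 33.35 pos [ 0.4443 -0.2917  0.021 ] psi -85.8 gap 0.0264 F [-0.3  0.2 -1.6]
twist(tool) [0.1 0.  0. ] | dp in current axes mm [-0.5  6.5 -1. ] | dp in target axes mm [-0.5  6.5 -1. ]
```

View pics/w20.png

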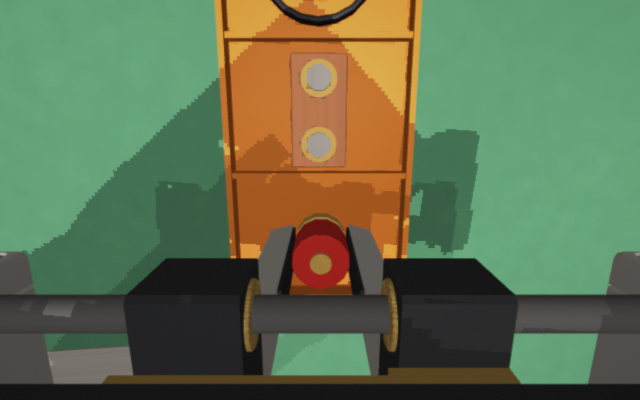

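```bash
python3 -m crank '{"dp":[[0,0.003,-0.001],[0,0.003,0],[0,0,0],[0,0,0],[0,0,0],[0,0,0],[0,0,0],[0,-0.015,0],[0,-0.035,0],[0,-0.04,0]],"twist":[[0,0,0],[0,0,0],[0,0,0],[0,0,0],[0,0,0],[0,0,0],[0,0,0],[0,0,0],[0,0,0],[0,0,0]],"jaw":[0.2,0.2,0.2,0.2,0.5,0.5,0.5,0.5,0.5,0.5]}'
python3 - <<'E'
from h import *
W=bot.read_camera("wrist"); v=W["color"][...,::-1].copy()
cv2.imwrite("pics/w21.png",v)
E
python3 plan.py .3 -.4 .25 -85.8
```

```text
t: 34.65
position: [0.4429, -0.2912, 0.1058]
tool_rot: [[0.074, -0.002, 0.997], [-0.997, 0.001, 0.074], [-0.001, -1.0, -0.002]]
wrist_force: [0.7, -0.5, 0.2]
finger_gap: 0.0474
t 34.7 pos [ 0.4465 -0.2943  0.1122] psi -85.8 gap 0.0473 F [ 1.7 -0.7  2.7]
twist(tool) [-0.3  0.   0.4] | dp in current axes mm [  95.6 -138.  -153.1] | dp in target axes mm [  94.7 -137.8 -153.9]
```

View pics/w21.png

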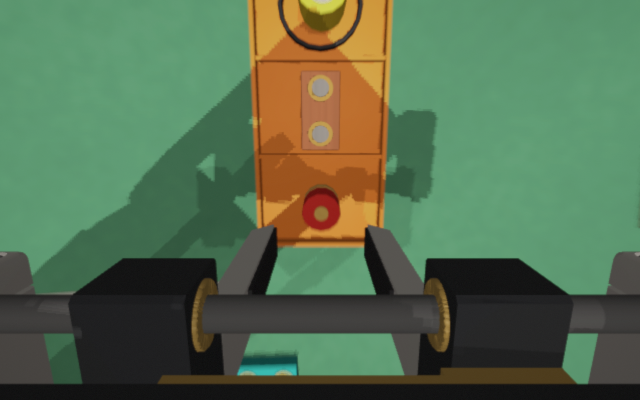

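The post stands in the near compartment at (321,207). I'll move the arm back and verify from the fixed cameras.

```bash
python3 -m crank '{"dp":[[0,-0.03,0],[0,-0.03,0],[0,-0.03,0],[0.03,-0.01,-0.02],[0.03,0,-0.02],[0.03,0,-0.02],[0.03,0,-0.02],[0.03,0,-0.02],[0.03,0,-0.02],[0,0,0]],"twist":[[0,0,0],[0,0,0],[0,0,0],[0,0,0],[0,0,0],[0,0,0],[0,0,0],[0,0,0],[0,0,0],[0,0,0]],"jaw":[0.5,0.5,0.5,0.5,0.5,0.5,0.5,0.5,0.5,0.5]}'
python3 - <<'E'
from h import *
T=bot.read_camera("top");S=bot.read_camera("scene")
TR=dict(blue=(.48,.2557,-.013),orange=(.514,-.286,.073))
G=dict(purple_cell="blue",gold_resistor="blue",yellow_cell="orange",copper_bar="orange",terminal_post="orange",white_cell=(.4727,.112),black_resistor=(.5713,.1035))
L=dict(blue=dict(purple_cell=(.071,0),gold_resistor=(0,0)),orange=dict(yellow_cell=(.071,0),copper_bar=(0,0),terminal_post=(-.071,0)))
for n,g in G.items():
    z=.003 if isinstance(g,str) else 0
    if z: t=TR[g];l=L[g][n];e=np.array([t[0]+np.cos(t[2])*l[0],t[1]+np.sin(t[2])*l[0]])
    else: e=np.array(g)
    obs=[]
    for p in(T,S):
        best=None
        for d in bot.masks_of(n,p):
            u=proj(np.array([[*e,.02]]),p)[0];rc=d["rect"];c=np.array([rc[0]+rc[2]/2,rc[1]+rc[3]/2])
            if np.linalg.norm(c-u)<14 and (best is None or d["confidence"]>best["confidence"]): best=d
        if best: obs.append((p,best["mask"]))
    if not obs: print(n,"none");continue
    f=fit(n,obs,e,z); d=np.array(f[:2])-e
    print(n,len(obs),"resid",round(f[3],2),"dev mm",np.round(d*1e3,1),"yaw",round(f[2],2))
for t,p in(("T",T),("S",S)):
    cv2.imwrite(f"pics/end{t}.png",p["color"][...,::-1])
cv2.imwrite("pics/endTz.png",cv2.resize(T["color"][130:250,180:470,::-1],(797,330),interpolation=cv2.INTER_CUBIC))
cv2.imwrite("pics/endSz.png",cv2.resize(S["color"][140:290,120:520,::-1],(800,300),interpolation=cv2.INTER_CUBIC))
E
```

```text
t: 35.95
position: [0.3357, -0.4818, 0.2054]
tool_rot: [[0.07, -0.001, 0.998], [-0.998, -0.001, 0.07], [0.001, -1.0, -0.001]]
wrist_force: [0.8, 1.0, 0.6]
finger_gap: 0.047
purple_cell 2 resid 0.08 dev mm [-4.4 -0.6] yaw 0.25
gold_resistor 2 resid 0.19 dev mm [-1.3 -1.8] yaw -0.07
yellow_cell 2 resid 0.13 dev mm [ 0.2 -0.9] yaw 0.13
copper_bar 2 resid 0.21 dev mm [-2.  -0.5] yaw 0.09
terminal_post 2 resid 0.13 dev mm [-1.1 -0.2] yaw 0.09
white_cell 2 resid 0.12 dev mm [ 0.8 -0.6] yaw 0.16
black_resistor 2 resid 0.17 dev mm [-0.2  0.7] yaw -0.2
```

View pics/endTz.png

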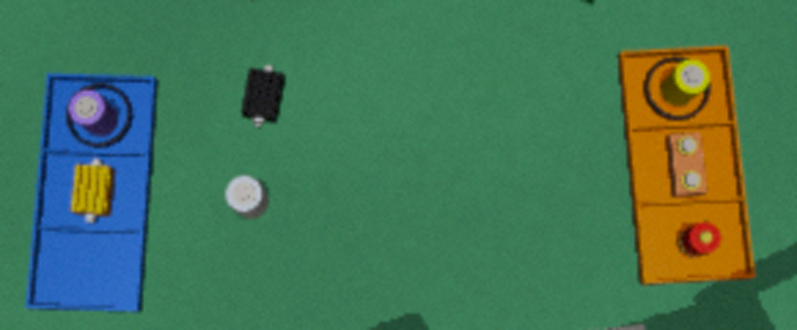

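View pics/endSz.png

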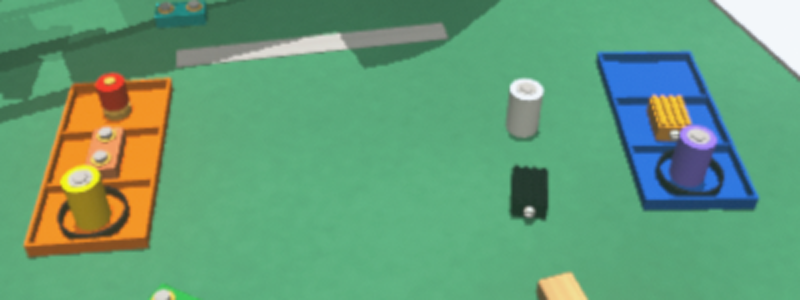

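In both fixed views, all five items are upright or flat in their places. The largest offset is 4.4 mm, against a tolerance of 13 mm or more. The white cell and black resistor are within 1 mm of their start.

Run:
```python
from station import bot
s=bot.read_state(); print(s["t"],s["dq"])
print(bot.hand_in())
```

```text
36.75 [-1.46762606e-03 -8.72284231e-05 -9.51612858e-04  1.20218370e-03
  5.29253765e-04  1.63359276e-03]
the job is handed in; nothing more can be done
None
```

Both kits are made up and the job was handed in at about 37 s of the 125 s allowed; no verdict was reported.

- **Blue tray:** the purple cell stands in the ring and the gold resistor lies flat in the middle compartment.
- **Orange tray:** the yellow cell stands in the ring, the copper bar lies flat in the middle compartment, and the red post stands in the near one.

**Last checks:** I fitted outlines in the top and scene cameras after moving the arm clear. The purple cell is 4.4 mm from its ring centre, against 13 mm allowed. The other four items are within about 2.3 mm of their targets. The white cell and black resistor are within about 1 mm of where they started, which is inside the fit's accuracy. Both views show everything upright or flat, with nothing touching the robot.

**Not directly measured:** heights and tilt were only judged from the pictures. Outlines for the resistor and bar fitted less tightly than the rest (about 20% mismatch), but the close-up wrist pictures agreed with their positions. No check failed.

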